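Run the banding wheel: set the speed, hold the dead-man handle

TASK

Get the pottery wheel going: turn the black speed dial until its white pointer points at the middle of the green tab, let go of it, and only then swing the sprung dead-man handle by its orange grip until its needle stands in the middle of the green field. Keep holding the orange grip there and finish while still holding it (if let go it springs back); never push it into the red field, never move the handle while the dial is off its tab, and leave the pots, bottles and tools around where they are.

Things in the scene. Friction and masses are not known exactly. Their poses are not given: they have to be found in the camera images.
- dial_box: grey speed-dial box, 150 x 150 mm, top face 48 mm above the table, fixed to the table. Origin: centre of its underside; the dial's vertical axis passes through it; z up.
- dial (a joint): angle of the black speed dial, rad, 0 to 2.6 between stops; grows turning clockwise seen from above; friction (0.05 N m) keeps it where left. At value v the pointer points 2.4 - v, anticlockwise from the dial_box x axis. Bar grip across the dial's middle, along the pointer: 70 mm long, 15 wide, from 57 to 83.5 mm above the table.
- dial_tip (a point): tip of the dial's pointer, at the edge of its round black skirt, 40 mm from the dial's axis, 57 mm above the table (skirt top). A white line runs from the bar grip's middle along its top to one end and on to a white spot on the skirt: that end is the pointer.
- mark: set-mark: thin aluminium collar, 93 mm diameter, around the dial on the box, with one green tab 11 mm wide, 45 to 69 mm from the dial's axis. Fixed, at another angle each time. Origin on the dial's axis; x points level to the tab's middle. From the pointer's start the tab is reached by turning clockwise 0.5 to 1.4 rad.
- mark_tab (a point): middle of the green tab's top, 57 mm from the dial's axis, 53 mm above the table.
- handle_box: grey dead-man box, 190 (x) x 200 (y) mm, top face 48 mm above the table, fixed to the table. Origin: centre of its underside; z up. On its top lies a painted arc about the pivot, 104 to 128 mm out: white, then a green field, a short white gap, then a red field.
- pivot (a point): the handle's vertical pivot axis at the box's top face, at x = +55 mm, y = 0 in the handle_box frame.
- handle (a joint): swing of the dead-man handle, rad: 0 at rest, stop at 1.2; grows anticlockwise seen from above. At value v it points from the pivot at pi - 0.65 + v, anticlockwise from the handle_box x axis. Green field 0.46 to 0.84, middle 0.65; red from 1.01. Spring at the grip: 3.3 N to leave rest, 9 N at mid-green, 13 N in red; returns to 0 when let go.
- grip_mid (a point): point on the axis of the orange upright round grip near the end of the handle's arm, 86 mm from the pivot, 94.5 mm above the table: a good height to grip. The grip is 22 mm in diameter (27 at its head) and stands from 64.5 to 127.5 mm above the table, free from above and all round.
- needle (a point): tip of the handle's dark needle, 124 mm from the pivot, over the painted arc, 60 mm above the table. The handle's steel arm is 14 mm wide, its top 64.5 mm above the table.
- mug: bystander: bisque mug, 76 mm across, 85 high; origin at the centre of its underside
- glass_jar: bystander: glass jar with metal cap, 68 mm across, 85 high; origin at the centre of its underside
- wood_tool: bystander: wooden modelling tool, about 145 mm long, 14 wide, 12 thick, lying along its own x; origin at the centre of its underside
- tile: bystander: blue-green glazed tile, 70 x 70 x 9 mm; origin at the centre of its underside
- glaze_bottle: bystander: blue glaze bottle, 60 mm across, 120 high; origin at the centre of its underside
- brush_pot: bystander: lavender pot with brush standing in it, 80 mm across, 160 high with the brush; origin at the centre of its underside
Not all that is in view belongs to the job. Leave any pink or purple look-alike of the dial_box alone.

How it is judged:
By the outcome, as a careful person would: the job done as asked, in the order asked, and still so for the second after the job is handed in, while the arm keeps its last pose, push and grip.
It also fails if it takes over 48 s, if anything falls off the work surface, if the arm or the gripper's body presses on something with over 40 N, if the wrist force passes 120 N, or if a joint passes its speed limit or range.

ROBOT

A 6-joint arm with a two-finger parallel gripper is mounted at the origin on the work surface. World frame = base frame: x ahead of the robot, y to its left, z up, the work surface at z = 0. Lengths are in mm, angles in rad, forces in N, time in s.
With the tool pointing down it reaches from about 325 to 775 mm from the base axis. Payload 5.5 kg.
Tool frame: the origin (TCP) lies at the very end of the fingers, on their centre line; the grasp point (between the pads) lies 19 mm behind it; z points along the fingers, y is the line along which they close (so a half turn about z gives the same grasp; the last joint's range is limited). The gripper opens to 88 mm and grips with 3 to 60 N. Pads are 20 mm wide; open, the fingers measure 115 mm over their backs; the gripper's body (75 mm by 178 mm) begins 61 mm behind the grasp point.
Start: joints at [-1.158, 0.091, 1.231, -0, 1.82, -0.057], TCP at [271.627, -535.01, 222.631] pointing down, gripper open.
Joint ranges: [-2.87, 2.87], [-0.86, 2.18], [0.17, 2.46], [-1.51, 4.65], [0.06, 2.69], [-2.65, 2.65]. Speed limits (rad/s): [2.57, 2.57, 3.01, 3.14, 3.14, 3.14].

INTERFACE

Orientations are given as a unit quaternion [x, y, z, w].
In Python, from workcell import movep, line_to, set_joints, set_gripper, hold, solve_ik, get_obs, get_image, IKError, hand_in gives the robot as it stands. The module is installed in compiled form; this text tells all that it offers. Calls block until the motion is done:
- movep(position, orientation): joint-space move of the TCP to a pose.
- line_to(position, velocity=150, ori=None): straight line of the TCP; ori=None keeps the orientation; velocity is the mean speed in mm/s.
- set_joints(angles): joint-space move.
- set_gripper(opening, strength=None): finger opening in mm; strength is the grip in N (None keeps the last); returns when the fingers have stopped.
- hold(seconds).
- solve_ik(position, orientation): joint angles nearest the present ones, or None.
- get_obs(): the state.
- get_image(name): name is "side" or "top" or "wrist"; returns a dict with "color" (400x640x3 uint8, red, green, blue), "mtx" (3x3 intrinsics, pixels), "view" (4x4, takes a point from world to camera coordinates). Camera axes: x right, y down, z forward; pixel columns grow to the right and rows downward; lengths in mm; the calibration is good to about 2 mm. A picture is of the moment at which its call begins. There is no depth.
A pose or a line that the arm cannot do raises IKError and nothing moves.
- hand_in(): hands the job in; it is judged then, once.
The state is a dict: "t": time; "joint_pos": joint angles; "qvel": joint speeds; "effort": joint torques, N m; "tcp_pos": TCP position; "tool_rot": TCP orientation; "contact_force": force on the tool from outside, world axes, zero at the start; "wrist_torque": the same for the moment, N m; "finger_gap": finger opening in mm; "grip_force": force on a finger pad.
Only numpy, scipy, OpenCV 4.12 (cv2) and the standard library are available. Lean on these libraries where they do the work, as an engineer would, in place of code of your own. Each camera call takes 0.05 s, during which the arm holds its last target. There are 200 camera calls.

## Working session

There is one attempt and no reset: what is moved stays moved. The work goes in short steps, each a Python script; the robot and the scene stay as the last script left them, time stands still between calls to the robot, and variables do not carry over. Pictures are saved under pics/ and viewed, at most 10 in all, crops included, and the job is handed in when it is done.

```bash
mkdir -p pics
python3 - <<'E'
from workcell import *
import cv2,numpy as np
for n in("top","side"):
    d=get_image(n); cv2.imwrite(f"pics/{n}0.png",d["color"][:,:,::-1]); np.savez(f"{n}0.npz",**d)
    print(n,d["mtx"].tolist(),np.round(d["view"],3).tolist())
o=get_obs();print(o["t"],o["tool_rot"],o["finger_gap"])
E
```

```text
top [[437.66148089880465, 0.0, 318.08998807844506], [0.0, 437.66148089880465, 199.37008373362474], [0.0, 0.0, 1.0]] [[-0.018, -1.0, -0.021, 36.161], [-0.989, 0.021, -0.147, 542.614], [0.147, 0.018, -0.989, 1314.389], [0.0, 0.0, 0.0, 1.0]]
side [[366.76691918875434, 0.0, 324.525027462373], [0.0, 366.76691918875434, 198.3718368519632], [0.0, 0.0, 1.0]] [[-0.983, -0.183, 0.013, 540.354], [-0.14, 0.7, -0.7, 127.584], [0.119, -0.69, -0.714, 1019.768], [0.0, 0.0, 0.0, 1.0]]
0.1 [ 9.72529316e-01  2.32778795e-01 -1.60349239e-04 -8.58496066e-04] 87.66530763483246
```

View pics/top0.png

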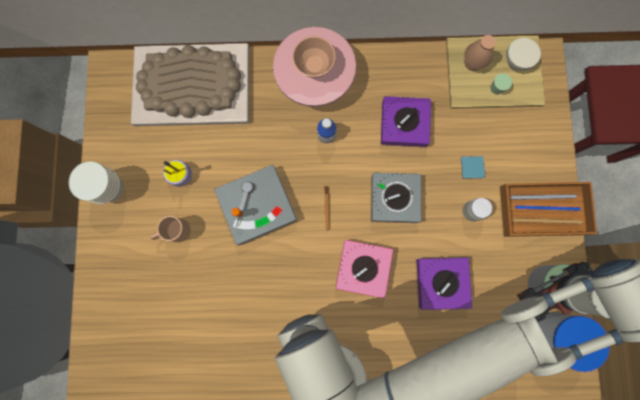

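View pics/side0.png

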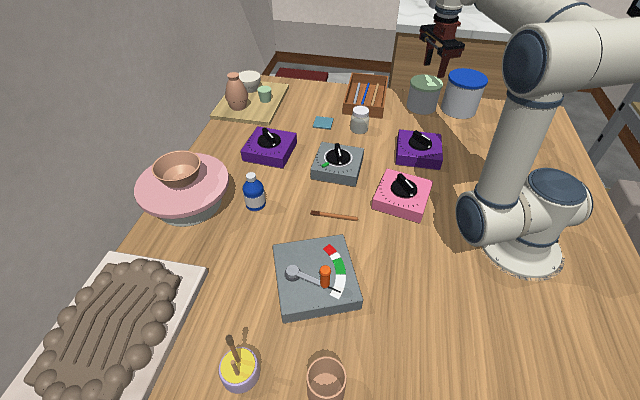

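Top view: the dial candidates are grey (397,197), purple (406,121), purple (444,284) and pink (364,268). Only the grey one has the aluminium collar and a green tab (381,186), so it is the one meant. Handle box: pivot about (247,187), orange grip (236,212), green field (262,222), red field (276,211). Next I'll measure by ray casting and check an enlarged crop.

```bash
cat > h.py <<'E'
import numpy as np,cv2
def ray(d,uv,z):
    R=d["view"][:3,:3];t=d["view"][:3,3];c=-R.T@t
    v=R.T@np.linalg.inv(d["mtx"])@np.array([uv[0],uv[1],1.]); return c+v*(z-c[2])/v[2]
def proj(d,p):
    q=d["mtx"]@(d["view"][:3,:3]@np.asarray(p,float)+d["view"][:3,3]); return q[:2]/q[2]
def blobs(d,lo,hi,roi=None,amin=6):
    hsv=cv2.cvtColor(np.ascontiguousarray(d["color"]),cv2.COLOR_RGB2HSV)
    m=cv2.inRange(hsv,lo,hi)
    if roi: k=np.zeros_like(m);x0,y0,x1,y1=roi;k[y0:y1,x0:x1]=1;m*=k
    n,l,s,c=cv2.connectedComponentsWithStats(m)
    return [(c[i].round(1),s[i,4]) for i in range(1,n) if s[i,4]>=amin],m
E
python3 - <<'E'
from h import *
d=dict(np.load("top0.npz"))
G=((45,100,60),(85,255,255));O=((3,160,120),(14,255,255))
H=(210,160,300,250);D=(365,165,430,230)
for nm,c,r,z in(("green field",G,H,48),("orange",O,H,127),("tab",G,D,53),("red",((0,150,100),(2,255,255)),H,48),("red2",((175,150,100),(180,255,255)),H,48)):
    for b,a in blobs(d,*c,r,4)[0]: print(nm,b,a,ray(d,b,z).round(1))
# grey boxes' top faces
for r,nm in((H,"hbox"),(D,"dbox")):
    bs,m=blobs(d,(85,15,60),(125,110,200),r,30)
    p=cv2.findNonZero(cv2.morphologyEx(m,cv2.MORPH_OPEN,np.ones((3,3))));R=cv2.minAreaRect(p);b=cv2.boxPoints(R)
    print(nm,R,[ray(d,q,48)[:2].round() .tolist() for q in b])
bs,m=blobs(d,(0,0,0),(180,255,55),D,50)
for b,a in bs: print("black",b,a,ray(d,b,65).round(1))
im=d["color"][:,:,::-1]
a=cv2.resize(im[160:240,355:435],(560,560),interpolation=cv2.INTER_CUBIC)
cv2.imwrite("pics/crop1.png",a)
E
```

```text
green field [261.6 221.6] 107 [476.9 199.6  48. ]
orange [236.1 211.6] 25 [499.6 261.9 127. ]
tab [381.1 185.6] 27 [ 580.  -169.1   53. ]
red [276.3 210.9] 54 [509.  154.4  48. ]Traceback (most recent call last):
  File "<stdin>", line 10, in <module>
cv2.error: OpenCV(4.12.0) /io/opencv/modules/imgproc/src/convhull.cpp:143: error: (-215:Assertion failed) total >= 0 && (depth == CV_32F || depth == CV_32S) in function 'convexHull'
```

Run:
```python
from h import *
from workcell import *
d=dict(np.load("top0.npz"))
c=ray(d,(397,196),60);print("dial",c.round(1)); p=ray(d,(247,187),66);print("pivot",p.round(1))
q=get_obs()["tool_rot"]
movep([c[0]-50,c[1],300],[1,0,0,0]); 
w=get_image("wrist");np.savez("w1.npz",**w);cv2.imwrite("pics/w1.png",w["color"][:,:,::-1])
o=get_obs();print(o["t"],o["tcp_pos"],o["joint_pos"]);print(w["view"].round(3).tolist(),w["mtx"][0,0])
R=w["view"][:3,:3];print("cam",-R.T@w["view"][:3,3],proj(w,c))
```

```text
dial [ 545.6 -215.2   60. ]
pivot [582.3 241.8  66. ]
1.625 [ 495.23663875 -216.00084564  299.52130598] [-4.74098232e-01 -3.93237427e-02  1.22618448e+00 -2.57766770e-04
  1.95547923e+00  1.09764865e+00]
[[0.0, -1.0, 0.001, -215.854], [-0.956, 0.0, 0.294, 414.031], [-0.294, -0.001, -0.956, 609.501], [0.0, 0.0, 0.0, 1.0]] 356.57120534010915
cam [ 574.96614679 -215.50926054  460.95019868] [322.36310125 116.68591431]
```

View pics/w1.png

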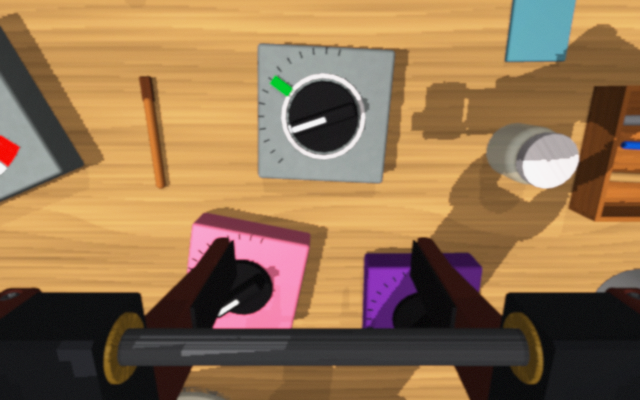

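The wrist view shows the grey box, the collar centred near (323,116), the green tab at (281,86) and the white pointer from (326,120) to (290,130). The tab and collar confirm this is the right dial.

```bash
cat >> h.py <<'E'
def dialmeas(d,roi,c0):
    tab=max(blobs(d,(45,100,60),(85,255,255),roi)[0],key=lambda b:b[1])[0]; T=ray(d,tab,53)
    # collar+dial outline: bright/dark vs grey -> dark skirt blob at z57
    bs,m=blobs(d,(0,0,0),(180,255,60),roi,200)
    n,l,s,cc=cv2.connectedComponentsWithStats(m);i=1+np.argmax(s[1:,4])
    k=cv2.findContours((l==i).astype(np.uint8),cv2.RETR_EXTERNAL,cv2.CHAIN_APPROX_NONE)[0][0]
    hull=cv2.convexHull(k)[:,0]; P=np.array([ray(d,u,57)[:2] for u in hull],np.float32)
    (cx,cy),r=cv2.minEnclosingCircle(P)
    print("tab",tab,T.round(1),"skirt c",round(cx,1),round(cy,1),"r",round(r,1),"tabdist",np.hypot(T[0]-cx,T[1]-cy).round(1))
    return T,np.array([cx,cy])
E
python3 - <<'E'
from h import *
d=dict(np.load("w1.npz"))
T,c=dialmeas(d,(255,40,400,185),None)
# white pointer inside the skirt
hsv=cv2.cvtColor(d["color"],cv2.COLOR_RGB2HSV);m=cv2.inRange(hsv,(0,0,170),(180,60,255))
k=np.zeros_like(m);cv2.circle(k,tuple(int(v) for v in proj(d,[*c,57]).round()),34,255,-1);m&=k
p=cv2.findNonZero(m)[:,0]
P=np.array([ray(d,u,80)[:2] for u in p]);D=P-c
print(len(P),P.min(0),P.max(0),c)
far=P[np.argsort(-np.hypot(*D.T))[:8]];near=P[np.argsort(np.hypot(*D.T))[:8]]
print(far.mean(0),near.mean(0))
vx,vy,x,y=cv2.fitLine(P.astype(np.float32),2,0,.01,.01).ravel()
print("line",np.arctan2(vy,vx),"offset of c from line",(c-[x,y])@[-vy,vx])
print("tab ang",np.arctan2(*(T[:2]-c)[::-1]))
# grey face corners
m=cv2.inRange(hsv,(0,0,90),(180,45,175));k=np.zeros_like(m);k[40:190,250:402]=255
m=cv2.morphologyEx(m&k,cv2.MORPH_OPEN,np.ones((5,5)));R=cv2.minAreaRect(cv2.findNonZero(m))
print(R);Q=np.array([ray(d,u,48)[:2] for u in cv2.boxPoints(R)]);print(Q.round(1).tolist(),Q.mean(0))
E
```

```text
tab [280.6  85.3] [ 578.5 -169.6   53. ] skirt c 545.3 -216.1 r 38.6 tabdist 57.1
190 [ 532.25562427 -217.960273  ] [ 545.69035034 -182.1465361 ] [ 545.29614258 -216.12498474]
[ 533.81946705 -183.68853977] [ 544.79431394 -215.99527828]
line -1.2683731 offset of c from line 1.289527831183932
tab ang 0.950389459038378
((322.7803955078125, 113.17265319824219), (136.33761596679688, 133.44688415527344), 3.012787342071533)
[[475.5, -130.5], [621.7, -146.7], [614.6, -292.6], [466.7, -292.9]] [ 544.61375456 -215.66613405]
```

The tab is 57.1 mm from the axis, as it must be. The pointer is at 1.873 rad and the tab at 0.950 rad, so the turn is 0.92 rad clockwise.

```bash
cat >> h.py <<'E'
def quat(y): return [np.cos(y/2),np.sin(y/2),0,0]
def pointer(d,c,T):
    hsv=cv2.cvtColor(d["color"],cv2.COLOR_RGB2HSV);m=cv2.inRange(hsv,(0,0,170),(180,60,255))
    k=np.zeros_like(m);q=proj(d,[*c,57]);r=np.linalg.norm(proj(d,[c[0],c[1]+36,57])-q)
    cv2.circle(k,tuple(int(v) for v in q.round()),int(r),255,-1)
    P=np.array([ray(d,u,82)[:2] for u in cv2.findNonZero(m&k)[:,0]])
    vx,vy,x,y=cv2.fitLine(P.astype(np.float32),2,0,.01,.01).ravel()
    a=np.arctan2(vy,vx); f=P.mean(0)-c
    if f@[vx,vy]<0:a+=np.pi
    print("pointer",a,"offset",(c-[x,y])@[-vy,vx],"tab",np.arctan2(*(T[:2]-c)[::-1]),len(P))
E
python3 - <<'E'
from h import *
from workcell import *
c=[545.3,-216.1];a,b=1.873,0.950
movep([*c,130],quat(a)); set_gripper(45); line_to([*c,61],120)
print(get_obs()["contact_force"]); set_gripper(0,25)
o=get_obs();print("grip",o["finger_gap"],o["grip_force"],o["tcp_pos"])
for s in np.linspace(a,b,4)[1:]: movep([*c,61],quat(s))
hold(.3);o=get_obs();print(o["tcp_pos"],o["tool_rot"],o["contact_force"],o["wrist_torque"])
set_gripper(45); line_to([*c,130],150); movep([c[0]-50,c[1],250],quat(0)); hold(.2)
w=get_image("wrist");np.savez("w2.npz",**w);cv2.imwrite("pics/w2.png",w["color"][:,:,::-1])
print(get_obs()["t"])
q=proj(w,[*c,57]).astype(int);print(q)
T,cc=dialmeas(w,tuple(int(v) for v in(q[0]-85,max(q[1]-85,0),q[0]+85,q[1]+85)),None); pointer(w,cc,T)
E
```

```text
[ 0.13099623 -0.80658414 -0.22864808]
grip 14.889031964306376 24.98877078294754 [ 545.66456674 -216.11129281   61.39316392]
[ 545.3781695  -216.09473797   61.36427578] [8.88482474e-01 4.58910523e-01 1.09101820e-04 1.18006959e-04] [-0.2228247   0.35472174  5.44223708] [0.22787512 0.04374021 0.09971699]
9.2167
[323 120]
tab [274.9  84.3] [ 578.5 -169.8   53. ] skirt c 545.0 -215.8 r 38.5 tabdist 56.9
pointer 0.95776016 offset -0.8296426644155872 tab 0.9426565473119284 263
```

View pics/w2.png

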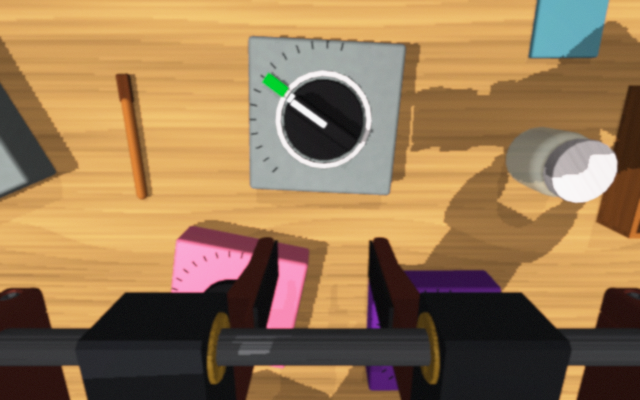

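The pointer now lies on the line into the tab: 0.958 rad against 0.943–0.950, under 1 mm at the tab, and the gripper is clear of the dial. Now the handle.

Run:
```python
from h import *
from workcell import *
movep([450,220,300],quat(0)); hold(.2)
w=get_image("wrist");np.savez("w3.npz",**w);cv2.imwrite("pics/w3.png",w["color"][:,:,::-1])
print(get_obs()["t"])
def P(nm,lo,hi,z):
    for b,a in blobs(w,lo,hi,(0,0,640,270),60)[0]: print(nm,b,a,ray(w,b,z).round(1))
P("green",(45,100,60),(85,255,255),48);P("orange",(3,160,100),(12,255,255),127);P("red",(0,170,100),(2,255,255),48);P("red'",(176,170,100),(180,255,255),48)
```

```text
11.0917
green [340.2 138.8] 832 [474.9 199.3  48. ]
orange [278.6 119.8] 222 [502.8 259.9 127. ]
red [380.4 110.2] 520 [506.9 154.4  48. ]
```

View pics/w3.png

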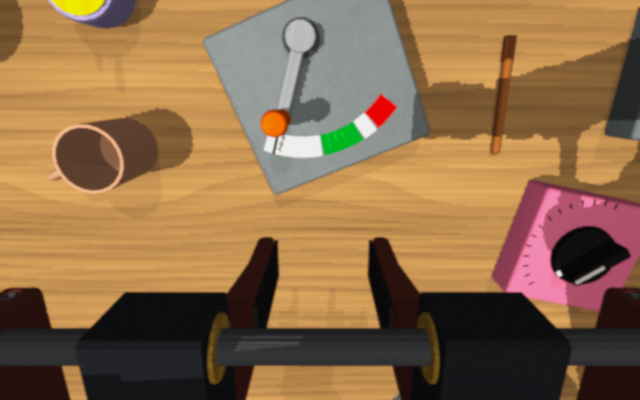

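Run:
```python
from h import *
w=dict(np.load("w3.npz"));t=dict(np.load("top0.npz"))
for z in (64,70,76): print(z,ray(w,(301,35.5),z)[:2].round(1),ray(t,(247,187),z)[:2].round(1))
g=ray(w,(274,121),127)[:2];G=np.array([474.9,199.3]);print("grip",g, "brushpot",ray(w,(85,0),90)[:2],"brush",ray(t,(209,167),160)[:2])
m=(g+G)/2;e=G-g;L=np.hypot(*e);e/=L
x=(86**2-115.6**2+L*L)/(2*L);h=np.sqrt(86**2-x*x)
for s in(1,-1):
    p=g+x*e+s*h*np.array([-e[1],e[0]])
    f=lambda q:np.arctan2(*(q-p)[::-1])
    print("pivot",p,"th0",f(g),"thG",f(G),"diff",f(G)-f(g))
```

```text
64 [582.1 241.5] [582.7 242.2]
70 [581.3 241.2] [581.6 241.1]
76 [580.5 240.9] [580.5 240. ]
grip [501.75738566 264.2150877 ] brushpot [609.09625434 440.27379227] brush [625.84038207 334.23196959]
pivot [583.74239328 238.24474836] th0 2.8348229923861887 thG -2.797978372582594 diff -5.632801364968783
pivot [425.3888209 303.7605339] th0 -0.4778046159596772 thG -1.1281885581704811 diff -0.650383942210804
```

Checks agree: the angle from grip to green comes out at 0.650, and both pivot estimates put the mid-green grip at about (502,209.5). I'll grip it and swing.

```bash
cat >> h.py <<'E'
pv=np.array([582.5,240.]);thG=-2.783
def gp(v,r=86): a=thG+v-.65; return [*(pv+r*np.array([np.cos(a),np.sin(a)])),75.5],quat(a+np.pi)
E
python3 - <<'E'
from h import *
from workcell import *
p,q=gp(0);print(p,q)
movep([p[0],p[1],190],q); set_gripper(55); line_to(p,120)
f=get_obs()["contact_force"];print("F",f)
if np.linalg.norm(f)<5:
    set_gripper(0,40);o=get_obs();print("grip",o["finger_gap"],o["grip_force"],o["contact_force"],o["tcp_pos"])
    if o["finger_gap"]>18:
        for v in np.linspace(0,.65,6)[1:]:
            p,q=gp(v);line_to(p,60,q);o=get_obs();print(v,o["contact_force"].round(1),o["tcp_pos"].round(1),o["finger_gap"])
        hold(.3)
for n in("wrist","top","side"):
    w=get_image(n);np.savez(n+"4.npz",**w)
    if n=="wrist":cv2.imwrite("pics/w4.png",w["color"][:,:,::-1])
    if n=="side":cv2.imwrite("pics/s4.png",cv2.resize(w["color"][220:330,260:380,::-1],(720,660))[:600])
    if n=="top":cv2.imwrite("pics/t4.png",cv2.resize(w["color"][160:250,205:305,::-1],(660,594)))
print(get_obs()["t"],get_obs()["contact_force"])
E
```

```text
[np.float64(500.125717615086), np.float64(264.70784493982524), 75.5] [np.float64(0.9894039854497851), np.float64(-0.1451886826721746), 0, 0]
F [ 0.50436248  0.12856241 -0.46548974]
grip 23.9055988217473 40.000151235140905 [1.19194835 3.3801346  0.7614254 ] [500.37031276 265.23047629  75.78193968]
0.13 [ 3.1  3.6 -0.8] [498.2 254.3  75.8] 24.01021762733501
0.26 [ 4.6  5.  -1.6] [497.4 243.5  75.8] 23.683987673717837
0.39 [ 5.9  5.7 -1.7] [498.  232.6  75.8] 23.828439560681765
0.52 [ 6.2  6.5 -2.1] [499.9 221.9  75.8] 24.05336538724626
0.65 [ 6.9  9.2 -1.9] [503.2 211.7  75.8] 23.68162669752414
15.8917 [ 7.16577028  8.8114255  -3.27644987]
```

View pics/w4.png

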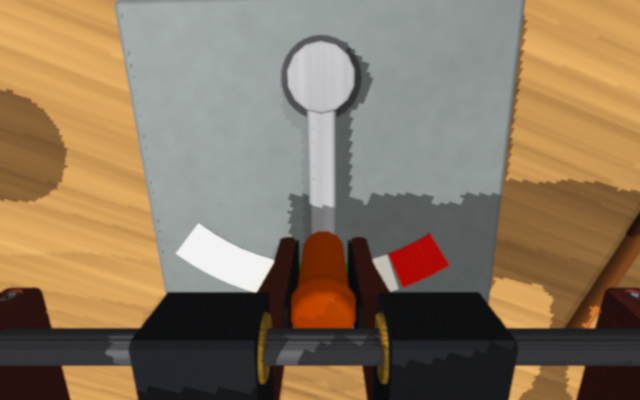

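View pics/s4.png

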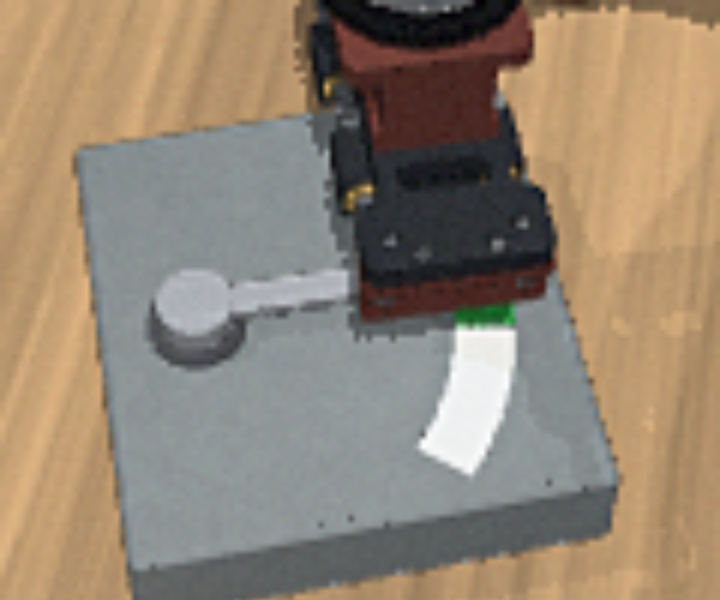

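Wrist view: the arm runs from the pivot (321,76) to the grip at (323,270). White lies left of it, and the white gap and red (418,262) lie right, so it is near mid-green. I'll measure the arm angle against the red field and the white/green edge.

Run:
```python
from h import *
w3=dict(np.load("w3.npz"));w4=dict(np.load("wrist4.npz"))
hsv=cv2.cvtColor(w4["color"],cv2.COLOR_RGB2HSV)
V=hsv[:,:,2].astype(float);pts=[]
for r in range(122,190,4):
    g=np.diff(cv2.GaussianBlur(V[r:r+1,295:350],(3,1),0)[0]);L=np.argmax(g[:20]);
    Rr=20+np.argmin(g[20:])
    pts.append(ray(w4,(295+(L+Rr)/2+.5,r),64.5)[:2])
    if r%16==10: print(r,295+L,295+Rr)
pts=np.array(pts);vx,vy,x,y=cv2.fitLine(pts.astype(np.float32),2,0,.01,.01).ravel()
if vx>0:vx,vy=-vx,-vy
arm=np.arctan2(vy,vx);n=np.array([-vy,vx])
print("arm",arm,"line offset at pivots",[(np.array(p)-[x,y])@n for p in([582.5,240],[583.7,238.2],[581.5,241.2])])
piv=np.array([x,y])+np.array([vx,vy])*((pv-[x,y])@[vx,vy]);print("pivot on line",piv)
def red(w): 
    b=max(blobs(w,(0,170,100),(2,255,255),(0,0,640,320),60)[0],key=lambda b:b[1]);print(b);return ray(w,b[0],48)[:2]
G=ray(w3,(340.2,138.8),48)[:2];R3=red(w3);R4=red(w4)
ang=lambda p,c:np.arctan2(*(p-c)[::-1])
for c in(pv,np.array([583.7,238.2]),np.array([581.5,241.2])): print("red-green w3",ang(R3,c)-ang(G,c),np.hypot(*(R3-c)),"red-arm w4",ang(R4,piv)-arm-0,np.hypot(*(R4-piv)))
c=get=0
```

```text
122 308 334
138 308 333
154 308 334
170 309 334
186 309 334
arm -2.7695754 line offset at pivots [np.float64(3.0328077081903757), np.float64(5.145874929831944), np.float64(1.5513971511587545)]
pivot on line [581.39758717 242.82535111]
(array([380.4, 110.2]), np.int32(520))
(array([417.7, 260.5]), np.int32(1803))
red-green w3 0.48559955733843285 114.18834988820676 red-arm w4 0.4984766224935142 115.31313992506871
red-green w3 0.48544391598650805 113.65290033248408 red-arm w4 0.4984766224935142 115.31313992506871
red-green w3 0.4862047248558121 114.43615471926883 red-arm w4 0.4984766224935142 115.31313992506871
```

The arm is at about 0.637 rad, with mid-green at 0.65. A small nudge forward takes up the sag, then I'll recheck.

Run:
```python
from h import *
from workcell import *
p,q=gp(.666);line_to(p,20,q);hold(.4)
w4=get_image("wrist")
V=cv2.cvtColor(w4["color"],cv2.COLOR_RGB2HSV)[:,:,2].astype(float);pts=[]
for r in range(122,190,4):
    g=np.diff(cv2.GaussianBlur(V[r:r+1,295:350],(3,1),0)[0])
    pts.append(ray(w4,(295+(np.argmax(g[:20])+20+np.argmin(g[20:]))/2+.5,r),64.5)[:2])
vx,vy,x,y=cv2.fitLine(np.array(pts,np.float32),2,0,.01,.01).ravel()
if vx>0:vx,vy=-vx,-vy
piv=np.array([x,y])+np.array([vx,vy])*((pv-[x,y])@[vx,vy])
b=max(blobs(w4,(0,170,100),(2,255,255),(0,0,640,320),60)[0],key=lambda b:b[1])
R=ray(w4,b[0],48)[:2]-piv
d=np.arctan2(R[1],R[0])-np.arctan2(vy,vx);print("v est",.65+.4857-d)
t=get_image("top");bt=blobs(t,(45,100,60),(85,255,255),(365,165,430,230),4)[0];print(bt)
o=get_obs();print(o["t"],o["tcp_pos"],o["contact_force"],o["grip_force"],o["finger_gap"])
if abs(d-.4857)<.03 and o["grip_force"]>20: print(hand_in())
```

```text
v est 0.6504909405098207
[(array([381.1, 185.6]), np.int32(27))]
16.6417 [503.65876168 210.50964994  75.7772466 ] [ 6.01706837  8.60186275 -2.29375456] 39.999565444886684 23.645931671325346
the job is handed in; nothing more can be done
None
```

I handed the job in at about 17 s. The dial's pointer was on its green tab, within about 1 mm, and the dial was released before I touched the handle. The handle is still held at an estimated 0.650 rad, the middle of the green field.

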